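# Pulse the spice grinder with its bayonet lid

## Robot

A 6-joint arm with a two-finger parallel gripper is mounted at the origin on the work surface. World frame = base frame: x ahead of the robot, y to its left, z up, the work surface at z = 0. Lengths are in m, angles in rad, forces in N, time in s.
With the tool pointing down it reaches from about 0.35 to 0.975 m from the base axis. Payload 4.9 kg.
Tool frame: the origin (TCP) lies on the centre line of the jaws, within the pads' length; the fingertips stand 14 mm ahead of it and the grasp point (between the pads) lies 5 mm behind it; x points along the fingers, z is the direction in which the jaws open and shut, and the axes are right-handed (so a half turn about x gives the same grasp; the last joint's range is limited). The gripper opens to 85 mm and grips with 20 to 120 N. Pads are 22 mm wide; open, the fingers measure 114 mm over their backs; the gripper's body (76 mm by 85 mm) begins 54 mm behind the grasp point. The pads swing forward as they close: fully open they stand 13 mm farther back than shut.
Start: joints at [1.011, 0.053, 1.613, -0, 1.476, -0.119], TCP at [0.267, 0.565, 0.245] pointing down, gripper open.
Joint ranges: [-3.01, 3.01], [-1.01, 2.22], [0.06, 2.58], [-1.02, 4.17], [0.09, 2.62], [-3.14, 3.14]. Speed limits (rad/s): [2.57, 2.57, 3.14, 3.14, 3.14, 3.14].

## Interface

Orientations are given as a rotation vector (axis times angle).
In Python, from station import ctrl gives the robot as it stands.
- The arm moves only by the tool move_arm, never from a script. Its argument "increments" is a list that holds one entry, the list of rows, each a list of 4 numbers: the shift along the tool's x, y, z in units of 25 cm (1.0 is 25 cm), then the turn about the tool's x in units of 90 degrees (1.0 is 90 degrees). A call has 1 to 20 rows; each row shifts and turns the commanded pose from where the row before left it, along the tool's axes as they then stand; what a row does not reach is not made up. A row lasts 1/12 s, in which the tool goes at most 41.7 mm and 7.16 degrees, less where a joint would pass 70% of its speed; a pose out of reach is approached as far as the arm can. A call with a number of a shift or a turn outside -1 to 1 is refused whole. A call with a gripper value outside its range is refused whole. "gripper" is the closure, from 0 (fully open) to 1 (shut), set as the call begins (left out, the last holds). The fingers move at their own pace and stop on an object; "squeeze" is the grip in N (left out, the last holds). Time passes only in rows, so rows that do not move let the fingers close. It gives the time, the measured TCP pose, the force and the opening at its end, in the units of the state.
- ctrl.get_obs(): the state, without advancing time (a new reading comes with each control period).
- ctrl.get_image(name): name is "scene" or "side" or "wrist"; returns a dict with "pixels" (480x640x3 uint8, red, green, blue), "depth" (480x640 float32, m along the optical axis (not along the pixel's ray), 0 where there is no reading), "K" (3x3 intrinsics, pixels), "extrinsics" (4x4, takes a point from camera to world coordinates); the wrist camera has in their place "tool_from_camera" (4x4, takes a point from camera to tool coordinates, whose origin is the TCP and whose axes are the tool frame's). Camera axes: x right, y up, looking along -z (the intrinsics and any distortion apply to the point x, -y, -z); pixel columns grow to the right and rows downward; lengths in m; the calibration is good to about 2 mm. A picture is of the moment at which its call begins: read the wrist's pose just before it.
- ctrl.finish_job(): hands the job in, once; it reports no verdict.
Trained networks look in the newest picture that a camera, given by its name, has taken for a name from the list of things; names that differ only in an ending like _2 or _b are one class to them, and where a whole thing is asked for, a point or a joint stands for the part that bears it (a point fixed in the world has none). Each returns a list of dicts, best first, with "score" (0 to 1); they miss things now and then, are a little off and sometimes report something else, mostly with a low value. They report only what shows in the picture. A call takes as long as a camera call. They do not tell look-alikes from the thing itself.
- ctrl.trace(camera, target): "region" (480x640 bool, what is visible of it) and "pixel" ([row, column] in pixels, amid what is visible of it).
The state is a dict: "t": time; "q": joint angles; "dq": joint speeds; "effort": joint torques, N m; "tool_pos": TCP position; "tool_rot": TCP orientation; "contact_force": force on the tool from outside, world axes, zero at the start; "wrist_torque": the same for the moment, N m; "opening": finger opening in m.
Only numpy, scipy, OpenCV 4.12 (cv2) and the standard library are available. Lean on these libraries where they do the work, as an engineer would, in place of code of your own. Each camera call takes 0.05 s, during which the arm holds its last target. There are 200 camera calls.

## Task

Pick up the grinder's lid and fit it on the spice grinder, its two lugs dropping through the two notches of the steel collar until it is down on the rim. Then, still gripping it, twist it clockwise (seen from above) against the spring to the pulse position, half of the way (about 40 of the 80 degrees) to where it locks, without letting it click into the lock. Finish while holding it there in the gripper, because it springs back if let go; leave the cup, bowl and jar standing where they are.

Things in the scene. Friction and masses are not known exactly. Their poses are not given: they have to be found in the camera images.
- lid: Grinder lid, loose, black plastic, 0.12 kg, 66 mm tall, standing on its plug on the platform. Origin at the centre of the plug's underside, z up, x along the grip bar. Plug 59 mm across and 20 mm tall, its lowest 6 mm tapered to 46 mm; above it a disc 88 mm across, z = 20 to 30 mm, carrying the grip bar. The lid is the same either way round (half-turn symmetric).
- lid_grip (a point): Point in the middle of the lid's upright grip bar, 54 mm above the lid's underside, on its axis. The bar is 46 mm long (lid x), 16 mm wide (lid y) and stands from z = 30 to 66 mm of the lid; pinch it across its width, fingertips above the disc's top (z = 30 mm).
- lid_lug (a point): Tip of one of the lid's two lugs, 38 mm from the axis along the lid's +x; the other is opposite, at -x. The lugs stick out of the plug straight below the ends of the grip bar; each is 12 mm wide and spans z = 6.5 to 12.5 mm above the lid's underside.
- grinder: Spice grinder, fixed to the platform: white plastic body, 132 mm across at the foot, steel collar on top, blank grey rocker switch on its -x side. Origin at the centre of its underside, z up. The lid goes straight down with its x axis (grip bar) along the grinder's x, either way round; fully down, its disc rests on the rim and its origin is 130 mm above the grinder's.
- mouth (a point): Centre of the collar's flat rim, 150 mm above the grinder's underside; rim 104 mm across. The mouth is a 64 mm hole in a 5 mm thick inner flange; below it the cavity is 82 mm across, free to 24 mm below the rim. Two notches 17 mm wide cut the flange along the grinder's +x and -x, out to 41 mm from the axis. Twisted lugs run under the flange with 2.5 mm vertical play.
- pulse_mark (a point): Middle of the two-bar raised mark on the rim, 49 mm from the axis, 44 degrees clockwise of the grinder's +x notch; an end of the grip bar points there when the lid is at the pulse position. One bar marks the notch and three bars the lock; the same marks are repeated on the opposite side.
- ring (a joint): Sprung drive ring inside the collar, rad: 0 at rest, growing clockwise seen from above. The lid's lugs push it after about 0.07 rad of free play, so lid turn from the notch = ring value + 0.07. The spring resists with about 0.15 N m midway and turns the lid back if let go. Pulse position 0.70, half way; from about 0.9 the lugs ride stiffly over two sprung latches, and near 1.3 they click behind them into the lock at 1.40 (not wanted).
- cup: Stainless cup, 72 mm across, 85 mm tall, bystander standing on the platform; origin at the centre of its underside.
- bowl: White enamel bowl, 140 mm across, 60 mm tall, bystander; origin at the centre of its underside.
- jar: Orange plastic jar with a screw cap, 84 mm across, 120 mm tall, bystander; origin at the centre of its underside.
- mortar: Large wooden mortar, 230 mm across, 210 mm tall, with a short pestle leaning in it up to about 330 mm, fixed, to be kept clear of; origin at the centre of its underside.
Things that resemble listed ones, but are neither listed nor needed, are in the scene too. Leave any green or purple look-alike of the lid alone. Several things have the shape of the grinder; the one meant has the colours described above.

How it is judged:
By the outcome, as a careful person would: the job done as asked, in the order asked, and still so for the second after the job is handed in, while the arm keeps its last pose, push and grip.
It also fails if it takes over 45 s, if anything falls off the work surface, if the arm or the gripper's body presses on something with over 40 N, if the wrist force passes 120 N, or if a joint passes its speed limit or range.

## Working session

There is one attempt and no reset: what is moved stays moved. The work goes in short steps, Python scripts to look and compute and a tool call to move; the robot and the scene stay as the last step left them, time stands still between calls to the robot, and variables do not carry over. Pictures are saved under pics/ and viewed, about 8 in all and at most 12, crops included, and the job is handed in when it is done.

Besides the shell and the picture viewer there is one more tool, called after "Emit:" in YAML: its name, and indented under it one key for each argument. move_arm: Moves the arm, as the interface text tells. Shifts and turns lie within -1 to 1; 1 stands for 25 cm of shift or 90 degrees of turn. Its arguments: {"type":"object","properties":{"increments":{"type":"array","items":{"type":"array","items":{"type":"array","items":{"type":"number","minimum":-1,"maximum":1}}}},"gripper":{"type":"number"},"squeeze":{"type":"number"}},"required":["increments"]}

```bash
mkdir -p pics; cat > h.py <<'E'
import numpy as np, cv2
from station import ctrl
from scipy.spatial.transform import Rotation as R
def cam(name):
    o=ctrl.get_obs(); im=ctrl.get_image(name)
    if name=="wrist":
        T=np.eye(4); T[:3,:3]=R.from_rotvec(o["tool_rot"]).as_matrix(); T[:3,3]=o["tool_pos"]
        E=T@np.array(im["tool_from_camera"])
    else: E=np.array(im["extrinsics"])
    return im,E
def cloud(im,E):
    d=im["depth"]; K=np.array(im["K"]); v,u=np.mgrid[:480,:640]
    P=np.stack([(u-K[0,2])/K[0,0]*d,-(v-K[1,2])/K[1,1]*d,-d],-1)
    W=P@E[:3,:3].T+E[:3,3]; W[d<=0]=np.nan
    return W
def save(im,n): cv2.imwrite(f"pics/{n}.png",cv2.cvtColor(im["pixels"],cv2.COLOR_RGB2BGR))
E
python3 - <<'E'
from h import *
np.set_printoptions(precision=3,suppress=True)
print(ctrl.get_obs())
for c in ["scene","side"]:
    im,E=cam(c); save(im,c); W=cloud(im,E); print(c,[k for k in im],E[:3,3])
    for n in ["lid","grinder","mortar","cup","bowl","jar","pulse_mark"]:
        for r in ctrl.trace(c,n)[:4]:
            p=W[r["region"]]
            print(n,round(r["score"],2),np.round(r["pixel"]),np.nanmedian(p,0),np.nanpercentile(p,2,axis=0),np.nanpercentile(p,98,axis=0))
a=cv2.imread("pics/scene.png");b=cv2.imread("pics/side.png")
E
```

```text
{'t': 0.0, 'q': array([ 1.011,  0.053,  1.614,  0.   ,  1.476, -0.119]), 'dq': array([ 0.002,  0.002, -0.   , -0.   ,  0.   , -0.002]), 'effort': array([  0.   , -39.369, -37.018,  -0.   ,   0.007,   0.   ]), 'tool_pos': array([0.266, 0.565, 0.244]), 'tool_rot': array([-0.88 ,  1.388,  0.878]), 'contact_force': array([ 0.063, -0.139,  0.359]), 'wrist_torque': array([-0.003,  0.021,  0.008]), 'opening': 0.0854325374078369}
scene ['pixels', 'depth', 'K', 'extrinsics'] [ 1.293 -0.164  0.878]
lid 0.88 [226. 204.] [ 0.378 -0.383  0.029] [ 0.345 -0.425  0.021] [ 0.409 -0.347  0.065]
lid 0.87 [295. 248.] [ 0.606 -0.263  0.029] [ 0.564 -0.305  0.019] [ 0.637 -0.225  0.066]
lid 0.82 [239. 244.] [ 0.444 -0.266  0.029] [ 0.394 -0.306  0.009] [ 0.474 -0.228  0.065]
lid 0.6 [338. 304.] [ 0.773 -0.152  0.096] [ 0.718 -0.189  0.008] [ 0.789 -0.113  0.121]
grinder 0.82 [238. 352.] [ 0.524 -0.034  0.105] [ 0.442 -0.087  0.004] [0.547 0.022 0.15 ]
grinder 0.67 [180. 252.] [ 0.301 -0.238  0.097] [ 0.217 -0.292  0.006] [ 0.322 -0.185  0.15 ]
mortar 0.6 [268. 114.] [ 0.635 -0.513  0.171] [ 0.51  -0.611  
[... 1005 characters left out ...]
299.] [ 0.459 -0.069  0.091] [ 0.422 -0.093  0.006] [0.523 0.01  0.15 ]
mortar 0.97 [319. 552.] [ 0.56  -0.542  0.172] [ 0.493 -0.617  0.007] [ 0.694 -0.423  0.3  ]
cup 0.57 [206. 259.] [0.539 0.233 0.056] [ 0.512  0.218 -0.001] [0.596 0.39  0.084]
bowl 0.72 [201. 344.] [0.761 0.163 0.04 ] [0.688 0.086 0.002] [0.817 0.216 0.059]
jar 0.78 [242. 425.] [ 0.721 -0.173  0.077] [ 0.704 -0.194  0.006] [ 0.77  -0.127  0.12 ]
jar 0.29 [317. 553.] [ 0.562 -0.542  0.172] [ 0.493 -0.617  0.004] [ 0.695 -0.421  0.3  ]
pulse_mark 0.9 [253. 299.] [ 0.46  -0.069  0.09 ] [ 0.422 -0.093  0.006] [0.523 0.01  0.15 ]
pulse_mark 0.71 [352. 254.] [ 0.241 -0.279  0.104] [ 0.196 -0.303  0.008] [ 0.299 -0.2    0.15 ]
```

View pics/scene.png

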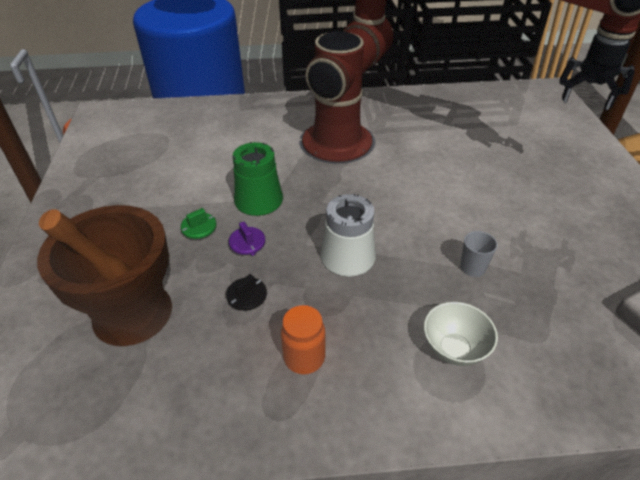

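View pics/side.png

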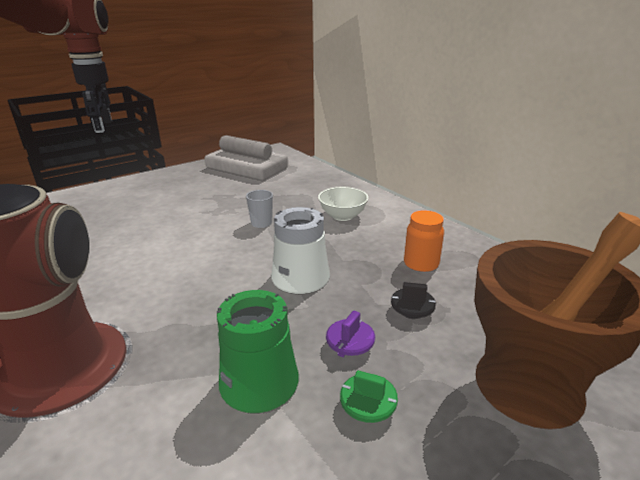

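The scene image shows the black lid at (row 293, col 246) and the white grinder at (235, 350). In the side image they are at (300, 413) and (250, 300). The green and purple lids and the green grinder are decoys.

```bash
python3 - <<'E'
from h import *
np.set_printoptions(precision=4,suppress=True)
bar=[];rim=[];disc=[]
for c in ["scene","side"]:
    im,E=cam(c); W=cloud(im,E).reshape(-1,3)
    d=np.hypot(W[:,0]-.603,W[:,1]+.267)
    b=W[(d<.06)&(W[:,2]>.040)&(W[:,2]<.075)]; bar.append(b)
    t=b[b[:,2]>.063]
    dd=W[(d<.06)&(W[:,2]>.026)&(W[:,2]<.033)]
    # disc edge circle via min enclosing
    (cx,cy),r=cv2.minEnclosingCircle(dd[:,:2].astype(np.float32))
    rect=cv2.minAreaRect(t[:,:2].astype(np.float32)); print(c,"top",len(t),t.mean(0),rect,"disc",cx,cy,r)
    d=np.hypot(W[:,0]-.487,W[:,1]+.035)
    m=W[(d<.065)&(W[:,2]>.147)&(W[:,2]<.1515)]
    (cx,cy),r=cv2.minEnclosingCircle(m[:,:2].astype(np.float32)); print("rim",len(m),cx,cy,r,m[:,2].mean())
o=ctrl.get_obs(); M=R.from_rotvec(o["tool_rot"]).as_matrix(); print(M, np.degrees(np.arctan2(M[1,2],M[0,2])))
E
```

```text
scene top 100 [ 0.5967 -0.2657  0.0647] ((0.5960685610771179, -0.264583557844162), (0.015764456242322922, 0.04593980312347412), 41.74068069458008) disc 0.5963008403778076 -0.26508858799934387 0.04480849951505661
rim 579 0.48551854491233826 -0.030861783772706985 0.054096970707178116 0.1486850323810019
side top 108 [ 0.5917 -0.2675  0.0647] ((0.5923031568527222, -0.2674383223056793), (0.01718674600124359, 0.04420503228902817), 41.43214797973633) disc 0.5914703011512756 -0.26749366521835327 0.04406486451625824
rim 553 0.4823155105113983 -0.030324622988700867 0.053593408316373825 0.14902154630389705
[[ 0.     -0.9044  0.4267]
 [ 0.      0.4267  0.9044]
 [-1.     -0.      0.    ]] 64.74420244203199
```

Emit:
move_arm:
  increments:
    - [[-0.011, -0.09, -0.089, 0], [-0.011, -0.09, -0.089, 0], [-0.011, -0.09, -0.089, 0], [-0.011, -0.09, -0.089, 0], [-0.011, -0.09, -0.089, 0], [-0.011, -0.09, -0.089, 0], [-0.011, -0.09, -0.089, 0], [-0.011, -0.09, -0.089, 0], [-0.011, -0.09, -0.089, 0], [-0.011, -0.09, -0.089, 0], [-0.011, -0.09, -0.089, 0], [-0.011, -0.09, -0.089, 0], [-0.011, -0.09, -0.089, 0], [-0.011, -0.09, -0.089, 0], [-0.011, -0.09, -0.089, 0], [-0.011, -0.09, -0.089, 0], [-0.011, -0.09, -0.089, 0], [-0.011, -0.09, -0.089, 0], [-0.011, -0.09, -0.089, 0], [0, 0, 0, 0]]
  gripper: 0
  squeeze: 40

```text
t: 2.57
tool_pos: [0.4742, -0.0036, 0.2982]
tool_rot: [-0.877, 1.388, 0.872]
contact_force: [-0.2, 0.2, 0.4]
opening: 0.0852
```

```bash
python3 - <<'E'
from h import *
im,E=cam("wrist"); save(im,"w1"); np.savez("w1",W=cloud(im,E)); print(ctrl.get_obs()["tool_pos"],E)
E
```

```text
[ 0.47347133 -0.00158641  0.29788395] [[ 0.43161435 -0.85723451 -0.28081674  0.4022607 ]
 [ 0.902056    0.40947361  0.13647833  0.03045068]
 [-0.00200689 -0.31221843  0.95000822  0.42709661]
 [ 0.          0.          0.          1.        ]]
```

View pics/w1.png

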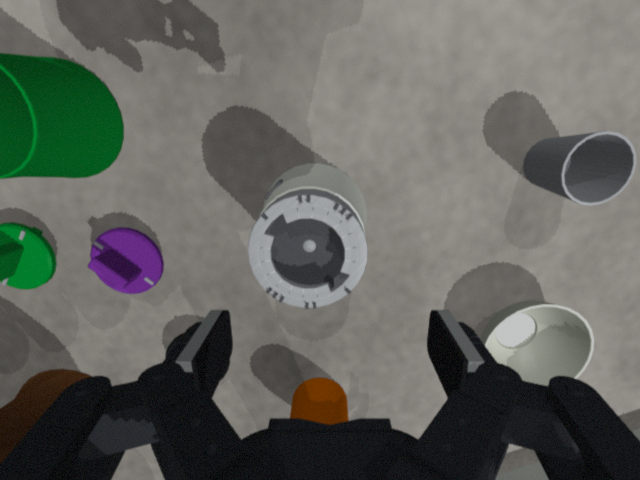

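Notches are at upper-left (223, 273) and lower-right (283, 340), with single-bar marks beside them. I'll rectify the rim plane to measure the centre and yaw.

```bash
cat >> h.py <<'E'
def rectify(im,E,c,z,half=.07,n=560):
    K=np.array(im["K"]); s=np.linspace(-half,half,n)
    X,Y=np.meshgrid(c[0]+s,c[1]-s)   # cols +x, rows -y
    P=np.stack([X,Y,np.full_like(X,z)],-1)-E[:3,3]; C=P@E[:3,:3]
    u=K[0,2]+K[0,0]*C[...,0]/-C[...,2]; v=K[1,2]-K[1,1]*C[...,1]/-C[...,2]
    g=lambda a,i:cv2.remap(a,u.astype(np.float32),v.astype(np.float32),i)
    return g(im["pixels"],cv2.INTER_CUBIC),g(im["depth"],cv2.INTER_NEAREST)
E
python3 - <<'E'
from h import *
im,E=cam("wrist"); W=cloud(im,E); print({k:np.shape(v) for k,v in im.items()})
d=np.hypot(W[...,0]-.484,W[...,1]+.031); m=(d<.065)&(W[...,2]>.145)&(W[...,2]<.155)
p=W[m]; print(cv2.minEnclosingCircle(p[:,:2].astype(np.float32)),np.median(p[:,2]),len(p))
cx,cy=cv2.minEnclosingCircle(p[:,:2].astype(np.float32))[0]
r,dd=rectify(im,E,(cx,cy),.150)
cv2.circle(r,(280,280),int(.052/.14*560),(255,0,0),1);cv2.circle(r,(280,280),int(.032/.14*560),(255,0,0),1);cv2.circle(r,(280,280),int(.041/.14*560),(0,255,0),1)
cv2.imwrite("pics/rim.png",r[...,::-1])
E
```

```text
{'pixels': (480, 640, 3), 'depth': (480, 640), 'K': (3, 3), 'tool_from_camera': (4, 4)}
((0.482901930809021, -0.029964087530970573), 0.05212162435054779) 0.15054547147531788 6359
```

View pics/rim.png

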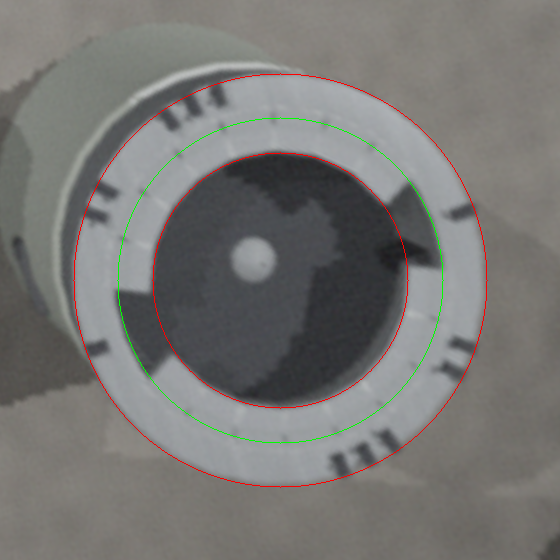

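Emit:
move_arm:
  increments:
    - [[0, 0, 0, 0.0642], [0, 0, 0, 0.0642], [0, 0, 0, 0.0642], [0, 0, 0, 0.0642], [0.039, -0.111, -0.034, 0], [0.039, -0.111, -0.034, 0], [0.039, -0.111, -0.034, 0], [0.039, -0.111, -0.034, 0], [0.039, -0.111, -0.034, 0], [0.039, -0.111, -0.034, 0], [0.039, -0.111, -0.034, 0], [0.039, -0.111, -0.034, 0], [0.039, -0.111, -0.034, 0], [0.039, -0.111, -0.034, 0], [0, 0, 0, 0], [0, 0, 0, 0]]

```text
t: 4.0
tool_pos: [0.5937, -0.2626, 0.1986]
tool_rot: [-0.566, 1.497, 0.571]
contact_force: [0.3, -0.1, 0.9]
opening: 0.0857
```

```bash
cat >> h.py <<'E'
def tool():
    o=ctrl.get_obs(); M=R.from_rotvec(o["tool_rot"]).as_matrix()
    return np.array(o["tool_pos"]),M,np.degrees(np.arctan2(M[1,2],M[0,2]))
E
python3 - <<'E'
from h import *
im,E=cam("wrist"); W=cloud(im,E)
p,M,a=tool(); print(p,a,M[:,0])
d=np.hypot(W[...,0]-.594,W[...,1]+.266)
t=W[(d<.05)&(W[...,2]>.0635)&(W[...,2]<.069)]; print(len(t),t.mean(0),cv2.minAreaRect(t[:,:2].astype(np.float32)))
q=W[(d<.06)&(W[...,2]>.027)&(W[...,2]<.033)]; c=cv2.minEnclosingCircle(q[:,:2].astype(np.float32)); print(c)
r,_=rectify(im,E,c[0],.066)
save(im,"w2"); cv2.imwrite("pics/lid.png",np.hstack([cv2.resize(im["pixels"],(400,300)),cv2.resize(r,(300,300))])[...,::-1])
rect=cv2.minAreaRect(t[:,:2].astype(np.float32)); cen=(np.array(rect[0])+np.array(c[0]))/2
print(cen, "tool delta",M.T@np.array([*(cen-p[:2]),0]))
E
```

```text
[ 0.59379901 -0.26197797  0.19955932] 41.68424466926875 [-0.00103067  0.00129583 -0.99999863]
1042 [ 0.59180906 -0.26547559  0.06625914] ((0.5923142433166504, -0.2661018967628479), (0.015812650322914124, 0.04568587243556976), 43.250709533691406)
((0.5927600860595703, -0.2663413882255554), 0.04420987144112587)
[ 0.59253716 -0.26622164] tool delta [-4.19853413e-06 -2.33010569e-03 -3.76451896e-03]
```

View pics/lid.png

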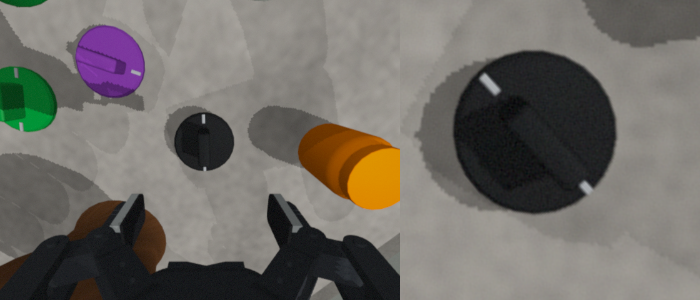

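Emit:
move_arm:
  increments:
    - [[0.07, -0.0093, -0.015, -0.011], [0.07, 0, 0, 0], [0.07, 0, 0, 0], [0.07, 0, 0, 0], [0.07, 0, 0, 0], [0.07, 0, 0, 0], [0.07, 0, 0, 0], [0.07, 0, 0, 0], [0.02, 0, 0, 0], [0.016, 0, 0, 0], [0, 0, 0, 0], [0, 0, 0, 0]]

```text
t: 5.05
tool_pos: [0.5933, -0.2674, 0.0526]
tool_rot: [-0.584, 1.49, 0.581]
contact_force: [0.5, 0.3, -0.8]
opening: 0.0853
```

Emit:
move_arm:
  increments:
    - [[0, 0, 0, 0], [0, 0, 0, 0], [0, 0, 0, 0], [0, 0, 0, 0], [0, 0, 0, 0], [0, 0, 0, 0], [0, 0, 0, 0], [0, 0, 0, 0], [0, 0, 0, 0], [0, 0, 0, 0]]
  gripper: 1
  squeeze: 80

```text
t: 5.88
tool_pos: [0.5925, -0.2677, 0.0511]
tool_rot: [-0.582, 1.491, 0.582]
contact_force: [0.8, 0.0, 0.1]
opening: 0.0146
```

Emit:
move_arm:
  increments:
    - [[-0.05, 0, 0, 0], [-0.1, 0, 0, -0.0628], [-0.1, 0, 0, -0.0628], [-0.1, 0, 0, -0.0628], [-0.1, 0, 0, -0.0628], [-0.1, 0, 0, -0.0628], [-0.1, 0, 0, -0.0628], [-0.1, 0, 0, -0.0628], [-0.1, 0, 0, -0.0628], [0, 0, 0, -0.0628], [0, 0, 0, -0.0628], [0, 0, 0, -0.0628], [0, 0, 0, -0.0628], [0, 0, 0, 0], [0, 0, 0, 0]]

```text
t: 7.13
tool_pos: [0.5922, -0.2675, 0.2638]
tool_rot: [-1.465, 1.02, 1.465]
contact_force: [-0.0, -0.0, -1.1]
opening: 0.0152
```

```bash
cat > lidhand.py <<'E'
from h import *
np.set_printoptions(precision=4,suppress=True)
p,M,a=tool(); print("tool",p,a,M[:,0])
ims=[]
for c in ["wrist","scene","side"]:
    im,E=cam(c); W=cloud(im,E); dz=W[...,2]-p[2]
    d=np.hypot(W[...,0]-p[0],W[...,1]-p[1]); 
    m=(d<.06)&(dz<-.017)&(dz>-.027)
    q=W[m]
    if len(q)<20: print(c,len(q)); continue
    print(c,len(q),cv2.minEnclosingCircle(q[:,:2].astype(np.float32)),np.median(q[:,2])-p[2])
    w=(im["pixels"].min(-1)>130)&m; s=W[w]; print("white",len(s), s[:,:2].mean(0) if len(s) else '')
    r,_=rectify(im,E,p[:2],p[2]-.020); ims.append(cv2.resize(r,(260,260)))
cv2.imwrite("pics/hand.png",np.hstack(ims)[...,::-1])
E
python3 lidhand.py
```

```text
tool [ 0.5922 -0.2675  0.2638] 110.30014682431602 [-0.0002  0.0001 -1.    ]
wrist 13637 ((0.59076327085495, -0.2684232294559479), 0.04437297210097313) -0.020681354072701663
white 6 [ 0.5548 -0.281 ]
scene 835 ((0.5936535596847534, -0.26670950651168823), 0.044657427817583084) -0.02282285523858768
white 0 
side 735 ((0.589567244052887, -0.2704840898513794), 0.04384012147784233) -0.022307995181325813
white 0
```

View pics/hand.png

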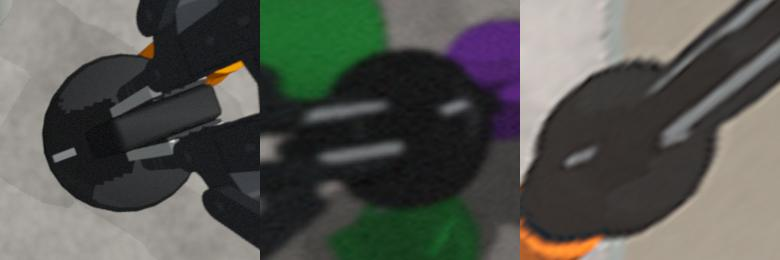

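Emit:
move_arm:
  increments:
    - [[0, 0.009, 0.1304, 0], [0, 0.009, 0.1304, 0], [0, 0.009, 0.1304, 0], [0, 0.009, 0.1304, 0], [0, 0.009, 0.1304, 0], [0, 0.009, 0.1304, 0], [0, 0.009, 0.1304, 0], [0, 0.009, 0.1304, 0], [0, 0, 0, 0], [0, 0, 0, 0], [0, 0, 0, 0]]

```text
t: 8.2
tool_pos: [0.4847, -0.0297, 0.2639]
tool_rot: [-1.468, 1.019, 1.466]
contact_force: [-0.7, 0.2, -1.1]
opening: 0.0151
```

```bash
python3 lidhand.py; python3 - <<'E'
from h import *
p,M,a=tool()
for c in ["scene","side"]:
    im,E=cam(c); W=cloud(im,E); m=(np.hypot(W[...,0]-.483,W[...,1]+.03)<.065)&(W[...,2]>.146)&(W[...,2]<.153)
    q=W[m]; print(c,len(q),cv2.minEnclosingCircle(q[:,:2].astype(np.float32)))
print("to target tool frame",M.T@np.array([.4841-p[0],-.0295-p[1],0])/.25)
E
```

```text
tool [ 0.4847 -0.0297  0.2639] 110.4326089905673 [ 0.0007 -0.0006 -1.    ]
wrist 13638 ((0.48312443494796753, -0.030602015554904938), 0.04422043636441231) -0.020654294068854162
white 202 [ 0.4507 -0.0415]
scene 659 ((0.48588117957115173, -0.030669905245304108), 0.04516398534178734) -0.022978799921294757
white 0 
side 513 ((0.4821432828903198, -0.0353759229183197), 0.04402933642268181) -0.02228170956233344
white 4 [ 0.4848 -0.031 ]
scene 694 ((0.4859798848628998, -0.029080454260110855), 0.054090943187475204)
side 594 ((0.48211953043937683, -0.030804352834820747), 0.05331924930214882)
to target tool frame [-1.80671912e-07  1.65919527e-03  4.48454312e-03]
```

Emit:
move_arm:
  increments:
    - [[0.039, 0, 0.002, 0], [0.039, 0, 0, 0], [0.039, 0, 0, 0], [0.039, 0, 0, 0], [0.039, 0, 0, 0], [0.039, 0, 0, 0], [0.012, 0, 0, 0], [0.012, 0, 0, 0], [0.012, 0, 0, 0], [0, 0, 0, 0], [0, 0, 0, 0]]

```text
t: 9.37
tool_pos: [0.4846, -0.0291, 0.1964]
tool_rot: [-1.468, 1.018, 1.467]
contact_force: [0.1, 0.2, -0.4]
opening: 0.0148
```

Emit:
move_arm:
  increments:
    - [[0.008, 0, 0, 0], [0.008, 0, 0, 0], [0.008, 0, 0, 0], [0.008, 0, 0, 0], [0.008, 0, 0, 0], [0.008, 0, 0, 0], [0, 0, 0, 0], [0, 0, 0, 0]]

```text
t: 10.03
tool_pos: [0.4842, -0.029, 0.1838]
tool_rot: [-1.467, 1.019, 1.467]
contact_force: [-0.3, -0.1, -0.9]
opening: 0.0145
```

Emit:
move_arm:
  increments:
    - [[0.004, 0, 0, 0], [0.004, 0, 0, 0], [0.004, 0, 0, 0], [0, 0, 0, 0], [0, 0, 0, 0], [0, 0, 0, 0]]

```text
t: 10.53
tool_pos: [0.4844, -0.0291, 0.1812]
tool_rot: [-1.467, 1.019, 1.467]
contact_force: [0.4, -0.3, -0.0]
opening: 0.0151
```

Emit:
move_arm:
  increments:
    - [[0.004, 0, 0, 0], [0.004, 0, 0, 0], [0, 0, 0, 0], [0, 0, 0, 0], [0, 0, 0, 0]]

```text
t: 10.95
tool_pos: [0.4846, -0.029, 0.1811]
tool_rot: [-1.467, 1.019, 1.467]
contact_force: [-5.4, 1.7, 8.7]
opening: 0.0145
```

Emit:
move_arm:
  increments:
    - [[-0.001, 0, -0.0003, 0.04], [0, 0, -0.0003, 0.04], [0, 0, -0.0003, 0.04], [0, 0, -0.0003, 0.04], [0, 0, -0.0003, 0.04], [0, 0, -0.0003, 0.04], [0, 0, -0.0003, 0.04], [0, 0, -0.0003, 0.04], [0, 0, -0.0003, 0.04], [0, 0, -0.0003, 0.04], [0, 0, 0, 0], [0, 0, 0, 0]]

```text
t: 11.95
tool_pos: [0.4855, -0.0301, 0.1811]
tool_rot: [-1.01, 1.323, 1.005]
contact_force: [1.0, -0.0, 4.5]
opening: 0.0149
```

```bash
cat > twist.py <<'E'
from h import *
import sys
p,M,a=tool(); print(p,a,ctrl.get_obs()["contact_force"],ctrl.get_obs()["wrist_torque"])
im,E=cam("wrist"); W=cloud(im,E); d=np.hypot(W[...,0]-.483,W[...,1]+.03)
q=W[(d<.05)&(W[...,2]>.157)&(W[...,2]<.163)]; c=cv2.minEnclosingCircle(q[:,:2].astype(np.float32)); print("disc",c,np.median(q[:,2]))
r,_=rectify(im,E,(.483,-.030),.160,half=.06,n=600)
# white stripe on the black disc, radius 32..43 mm
g=r.min(-1); y,x=np.mgrid[:600,:600]; X=(x-299.5)*.12/599;Y=-(y-299.5)*.12/599
m=((np.hypot(X,Y)>.033)&(np.hypot(X,Y)<.0425)&(g>110)).astype(np.uint8)
n,l,s,cc=cv2.connectedComponentsWithStats(m)
for i in range(1,n):
    if s[i,4]>60:
        v=np.array([(cc[i,0]-299.5)*.12/599,-(cc[i,1]-299.5)*.12/599]); print(s[i,4],v,np.degrees(np.arctan2(v[1]+.03-.03,v[0])))
cv2.imwrite(f"pics/{sys.argv[1]}.png",r[...,::-1])
E
python3 twist.py tw1
```

```text
[ 0.48552773 -0.03011906  0.18112595] 74.52434501654211 [ 0.98654188 -0.00917864  4.51493662] [-0.19170784  0.1652207   0.02693371]
disc ((0.4840196371078491, -0.03032916784286499), 0.04414360970258713) 0.1604966139923429
724 [-0.03544167  0.00991957] 164.36389284799426
```

View pics/tw1.png

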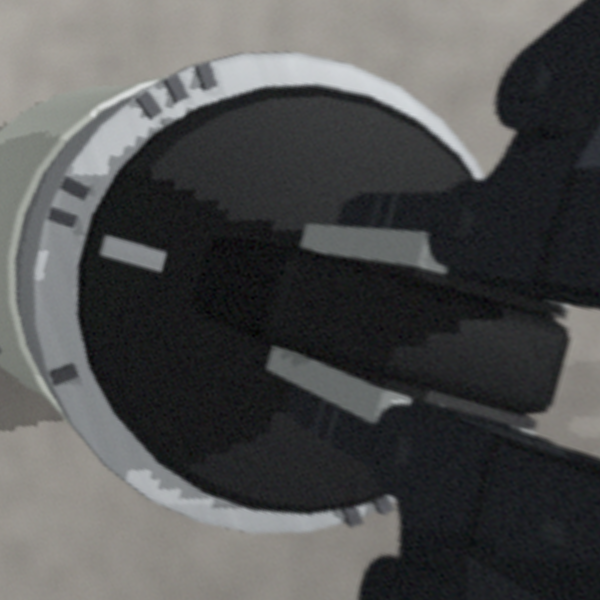

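Emit:
move_arm:
  increments:
    - [[0, 0, -0.0003, 0.031], [0, 0, -0.0003, 0.031], [0, 0, 0, 0.03], [0, 0, 0, 0], [0, 0, 0, 0], [0, 0, 0, 0], [0, 0, 0, 0], [0, 0, 0, 0], [0, 0, 0, 0]]

```text
t: 12.75
tool_pos: [0.4854, -0.0305, 0.1811]
tool_rot: [-0.901, 1.376, 0.896]
contact_force: [0.6, -0.6, 5.2]
opening: 0.0143
```

```bash
python3 twist.py tw2
```

```text
[ 0.48542309 -0.03050048  0.18111444] 66.25717036326942 [ 0.59557089 -0.63109449  5.18352201] [-0.27155166  0.14436643  0.06416771]
disc ((0.4838630259037018, -0.03053121268749237), 0.044287510216236115) 0.16049711834433228
694 [-0.03370776  0.01481576] 156.27280643085163
```

View pics/tw2.png

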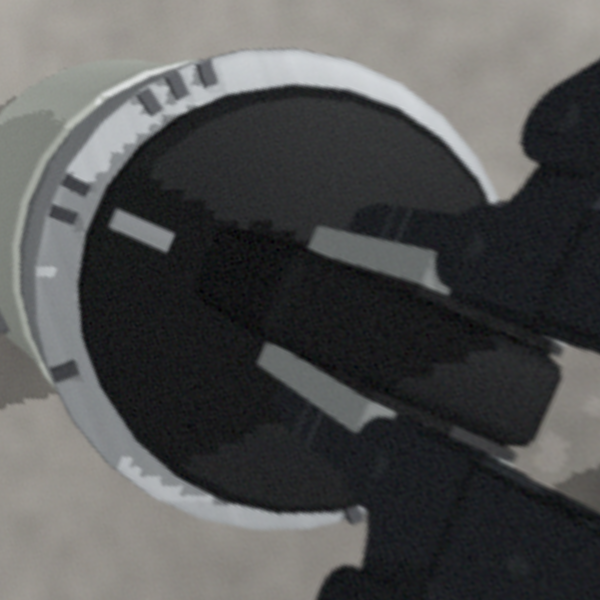

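The grip stripe is at (141, 230), an angle of 156.3°, pointing at the two-bar mark. I'll check the bystanders, then hand in.

```bash
python3 - <<'E'
from h import *
im,E=cam("scene"); W=cloud(im,E)
for n in ["cup","bowl","jar"]:
    r=ctrl.trace("scene",n)[0]; print(n,np.nanmedian(W[r["region"]],0).round(3))
print(tool()[2],ctrl.get_obs()["t"]); print(ctrl.finish_job()); print(tool()[2])
E
```

```text
cup [0.554 0.253 0.054]
bowl [0.737 0.165 0.026]
jar [ 0.773 -0.151  0.096]
66.25757765144233 13.0
the job is handed in; nothing more can be done
None
the job is handed in; nothing more can be done
```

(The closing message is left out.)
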